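# Stack two oiled chopping boards with spacer sticks to dry

### The job

The two chopping boards have just been oiled and must dry one above the other with air between them. Lay the two spacer sticks on the lower board (the one lying on the worktop), lengthwise, one along each of its long edges; then push the dark board off the draining rack by its edge so that it slides, without being lifted or tipped up, onto the sticks and lies level and squarely over the lower board, the sticks still in place. Leave everything else on the worktop where it stands.

Things in the scene. Friction and masses are not known exactly. Their poses are not given: they have to be found in the camera images.
- lower_board: loose mid-brown chopping board with two dark stripes across it, 170 x 230 x 20 mm, 0.55 kg, flat on the worktop. Origin: centre of its underside; x runs along its 170 mm short side, y along its 230 mm long side, z up (top face at z = 20 mm). It stands end to end with the rack, a gap of 10 to 55 mm between their short ends; either may be the one on the robot's left.
- rack: fixed low draining rack of six pale bamboo slats, 170 x 230 mm, its top 39 mm above the worktop. Origin: centre of its underside; x along its short side, y along its long side and its slats, z up. Its top stands 3 mm higher than the top of a stick laid on the lower board.
- upper_board_center (a point): centre of the loose dark brown chopping board with two pale stripes, 170 x 230 x 20 mm, about 0.5 kg, that starts flat on the rack (its centre 49 mm above the worktop), roughly in line with it. x along its 170 mm short side, y along its 230 mm long side, z up. It slides freely on rack and sticks. Resting on the sticks, its centre is 46 mm above the worktop.
- stick_a_center (a point): centre of a loose pale wooden spacer stick, 200 x 16 x 16 mm, 40 g, lying on the worktop to the left of rack and board (centre 8 mm up). x along its length, z up.
- stick_b_center (a point): centre of the second spacer stick, just like the first, 200 x 16 x 16 mm, lying to the right of rack and board (centre 8 mm up). x along its length, z up.
- olive_oil: square glass olive oil bottle, 61 x 61 x 268 mm, behind the boards; bystander. Origin: centre of its underside.
- salt_shaker: glass salt shaker with grey top, 44 mm wide, 90 mm tall, behind the boards; bystander. Origin: centre of its underside.
- tumbler: clear drinking glass, 81 mm wide, 91 mm tall, behind the boards; bystander. Origin: centre of its underside.

How it is judged:
On the way:
1. both sticks lie released on the lower board, lengthwise, one on each side of its middle line, while the dark board is still on the rack (((x of stick_a_center in the frame of lower_board between 0.03 and 0.082 m and y of stick_a_center in the frame of lower_board between -0.04 and 0.04 m and z of stick_a_center in the frame of lower_board between 0.025 and 0.031 m and angle between the x axis of each of stick_a_center, stick_b_center and the y axis of lower_board, either way round below 0.2 rad and x of stick_b_center in the frame of lower_board between -0.082 and -0.03 m and y of stick_b_center in the frame of lower_board between -0.04 and 0.04 m and z of stick_b_center in the frame of lower_board between 0.025 and 0.031 m) or (x of stick_a_center in the frame of lower_board between -0.082 and -0.03 m and y of stick_a_center in the frame of lower_board between -0.04 and 0.04 m and z of stick_a_center in the frame of lower_board between 0.025 and 0.031 m and angle between the x axis of each of stick_a_center, stick_b_center and the y axis of lower_board, either way round below 0.2 rad and x of stick_b_center in the frame of lower_board between 0.03 and 0.082 m and y of stick_b_center in the frame of lower_board between -0.04 and 0.04 m and z of stick_b_center in the frame of lower_board between 0.025 and 0.031 m)) and distance between the grasp point and stick_a_center above 0.04 m and distance between the grasp point and stick_b_center above 0.04 m and horizontal distance between upper_board_center and lower_board above 0.2 m and horizontal distance between upper_board_center and rack below 0.04 m), for 0.2 s.
At the end, for the whole second after the job is handed in: Sticks lengthwise (0.2 rad) on the lower board, one each side, 30 to 82 mm from its middle line, within 40 mm of centre lengthwise; the dark board level (0.03 rad) on both, centre 43 to 49 mm above the lower board's underside, within 25 mm and 0.15 rad of square over it (((x of stick_a_center in the frame of lower_board between 0.03 and 0.082 m and y of stick_a_center in the frame of lower_board between -0.04 and 0.04 m and z of stick_a_center in the frame of lower_board between 0.025 and 0.031 m and angle between the x axis of each of stick_a_center, stick_b_center and the y axis of lower_board, either way round below 0.2 rad and x of stick_b_center in the frame of lower_board between -0.082 and -0.03 m and y of stick_b_center in the frame of lower_board between -0.04 and 0.04 m and z of stick_b_center in the frame of lower_board between 0.025 and 0.031 m) or (x of stick_a_center in the frame of lower_board between -0.082 and -0.03 m and y of stick_a_center in the frame of lower_board between -0.04 and 0.04 m and z of stick_a_center in the frame of lower_board between 0.025 and 0.031 m and angle between the x axis of each of stick_a_center, stick_b_center and the y axis of lower_board, either way round below 0.2 rad and x of stick_b_center in the frame of lower_board between 0.03 and 0.082 m and y of stick_b_center in the frame of lower_board between -0.04 and 0.04 m and z of stick_b_center in the frame of lower_board between 0.025 and 0.031 m)) and horizontal distance between upper_board_center and lower_board below 0.025 m and z of upper_board_center in the frame of lower_board between 0.043 and 0.049 m and angle between upper_board_center's own z axis and vertical below 0.03 rad and angle between the y axis of upper_board_center and the y axis of lower_board, either way round below 0.15 rad); the robot touches nothing.
It fails at once if the dark board is lifted (its centre more than 20 mm above its start height) (height (world z) of upper_board_center above 0.069 m).
It fails at once if the dark board is tipped by more than 0.15 rad (angle between upper_board_center's own z axis and vertical above 0.15 rad).
It fails at once if another thing on the worktop is moved by more than 30 mm (distance of any of olive_oil, salt_shaker, tumbler from where it was at the start of the episode above 0.03 m).
It also fails if it takes over 72 s, if anything falls off the work surface, if the arm or the gripper's body presses on something with over 40 N, if the wrist force passes 120 N, or if a joint passes its speed limit or range.

### The arm

A 7-joint arm with a two-finger parallel gripper is mounted at the origin on a cart in front of the work surface, level with it; the furniture and walls round the work are solid. World frame = base frame: x ahead of the robot, y to its left, z up, the work surface at z = 0. Lengths are in m, angles in rad, forces in N, time in s.
With the tool pointing down it reaches from about 0.35 to 0.775 m from the base axis. Payload 3.1 kg.
Tool frame: the origin (TCP) lies at the very end of the fingers, on their centre line; the grasp point (between the pads) lies 19 mm behind it; z points along the fingers, y is the line along which they close (so a half turn about z gives the same grasp; the last joint's range is limited). The gripper opens to 85 mm and grips with 20 to 120 N. Pads are 22 mm wide; open, the fingers measure 114 mm over their backs; the gripper's body (76 mm by 85 mm) begins 54 mm behind the grasp point. The pads swing forward as they close: fully open they stand 13 mm farther back than shut.
Start: joints at [-1.339, 0.311, 0.014, 1.512, -0.004, 1.319, -0.027], TCP at [0.149, 0.53, 0.231] pointing down, gripper open.
Joint ranges: [-2.7, 2.7], [-0.3, 1.91], [-1.27, 1.3], [0.12, 2.57], [-1.44, 4.58], [0.2, 2.03], [-3.05, 3.05]. Speed limits (rad/s): [2.79, 2.79, 3.14, 3.14, 3.14, 3.14, 3.14].

### API

Orientations are given as a unit quaternion [w, x, y, z].
In Python, from rig import manip gives the robot as it stands. Calls block until the motion is done:
- manip.move_to(position, orientation): joint-space move of the TCP to a pose.
- manip.move_straight(position, speed=0.15, frame=None): straight line of the TCP; frame=None keeps the orientation; speed is the mean speed in m/s.
- manip.move_j(angles): joint-space move.
- manip.release() and manip.gripper_close(effort=None): open the fingers fully, or close them until they stop; effort is the grip in N (None keeps the last).
- manip.wait(seconds).
- manip.inverse_kinematics(position, orientation): joint angles nearest the present ones, or None.
- manip.read_state(): the state.
- manip.snapshot(name): name is "side" or "top"; returns a dict with "image" (400x640x3 uint8, red, green, blue), "z_map" (400x640 float32, m along the optical axis (not along the pixel's ray), 0 where there is no reading), "vertical_fov" (degrees; the focal length in pixels is half the picture's height over the tangent of half this angle, whatever the lens; pixels are square), "cx", "cy" (the principal point, pixels), "world_from_camera" (4x4, takes a point from camera to world coordinates). Camera axes: x right, y up, looking along -z (the intrinsics and any distortion apply to the point x, -y, -z); pixel columns grow to the right and rows downward; lengths in m; the calibration is good to about 2 mm. A picture is of the moment at which its call begins.
A pose or a line that the arm cannot do raises manip.Unreachable and nothing moves.
- manip.job_done(): hands the job in; it is judged then, once.
The state is a dict: "t": time; "joint_pos": joint angles; "qvel": joint speeds; "joint_efforts": joint torques, N m; "tcp_pos": TCP position; "tcp_rot": TCP orientation; "contact_force": force on the tool from outside, world axes, zero at the start; "torque": the same for the moment, N m; "opening": finger opening in m; "finger_force": force on a finger pad.
Only numpy, scipy, OpenCV 4.12 (cv2) and the standard library are available. Lean on these libraries where they do the work, as an engineer would, in place of code of your own. Each camera call takes 0.05 s, during which the arm holds its last target. There are 200 camera calls.

## Working session

There is one attempt and no reset: what is moved stays moved. The work goes in short steps, each a Python script; the robot and the scene stay as the last script left them, time stands still between calls to the robot, and variables do not carry over. Pictures are saved under pics/ and viewed, at most 10 in all, crops included, and the job is handed in when it is done.

```bash
mkdir -p pics; ls
cat > h.py <<'E'
import numpy as np, cv2
from rig import manip
def snap(name, fn=None):
    s=manip.snapshot(name)
    if fn: cv2.imwrite('pics/'+fn, s['image'][:,:,::-1])
    return s
def cloud(s):
    z=s['z_map']; h,w=z.shape; f=h/2/np.tan(np.radians(s['vertical_fov'])/2)
    v,u=np.mgrid[0:h,0:w]
    p=np.stack([(u-s['cx'])/f*z,-(v-s['cy'])/f*z,-z,np.ones_like(z)],-1)
    P=p@np.array(s['world_from_camera']).T
    P=P[...,:3]; P[z<=0]=np.nan
    return P
E
python3 - <<'E'
from h import *
for n in ('top','side'):
    s=snap(n,n+'1.png'); print({k:(v if k!='world_from_camera' else np.round(v,3).tolist()) for k,v in s.items() if k not in('image','z_map')})
    np.save(n+'_P.npy',cloud(s)); np.save(n+'_I.npy',s['image'])
print(manip.read_state())
E
```

```text
pics
{'vertical_fov': 49.49094574929491, 'cx': 322.90129188910606, 'cy': 202.12881016858518, 'world_from_camera': [[0.011, 0.991, -0.133, 0.374], [-1.0, 0.011, 0.001, 0.001], [0.002, 0.133, 0.991, 1.54], [0.0, 0.0, 0.0, 1.0]]}
{'vertical_fov': 49.96709874050509, 'cx': 317.1005947598971, 'cy': 197.62930336819633, 'world_from_camera': [[0.996, 0.012, -0.091, 0.453], [-0.089, 0.356, -0.93, -1.209], [0.021, 0.935, 0.355, 0.545], [0.0, 0.0, 0.0, 1.0]]}
{'t': 0.1, 'joint_pos': array([-1.33871016,  0.31168681,  0.01400742,  1.51289326, -0.00440596,
        1.3191931 , -0.0271981 ]), 'qvel': array([ 0.00041149, -0.00178786,  0.00062444, -0.00309531, -0.00028904,
        0.0021835 , -0.00058831]), 'joint_efforts': array([ 7.34390433e-04, -3.80854261e+01,  1.46540003e-01, -2.31237602e+01,
        1.22336208e-02,  8.15705425e-03, -1.43545873e-05]), 'tcp_pos': array([0.14852452, 0.52889142, 0.23030855]), 'tcp_rot': array([-1.02423641e-04,  1.36434544e-01,  9.90648505e-01, -1.06996091e-03]), 'contact_force': array([-0.64000893, -0.96720914, -0.31816066]), 'torque': array([-0.00142539,  0.06662735, -0.04375149]), 'finger_force': 0.0, 'opening': 0.08536511642297795}
```

View pics/top1.png

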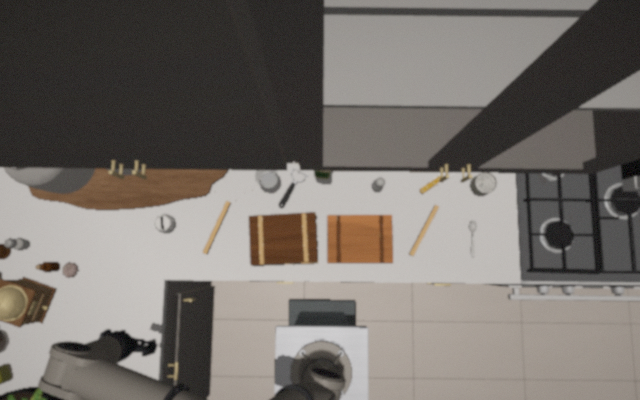

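View pics/side1.png

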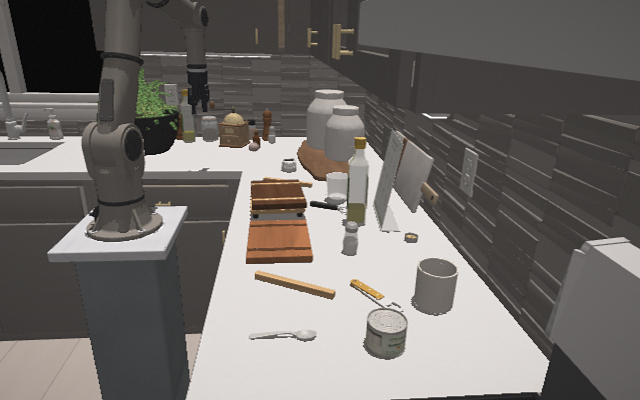

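```bash
cat >> h.py <<'E'
def rects(s,P=None,box=((0.3,0.8),(-0.45,0.45))):
    """regions of saturated (wood) colour near worktop, as world min-area rects"""
    P=cloud(s) if P is None else P
    hsv=cv2.cvtColor(s['image'],cv2.COLOR_RGB2HSV)
    ok=(hsv[...,1]>80)&(P[...,0]>box[0][0])&(P[...,0]<box[0][1])&(P[...,1]>box[1][0])&(P[...,1]<box[1][1])&(P[...,2]<.08)
    n,L,st,_=cv2.connectedComponentsWithStats(ok.astype(np.uint8))
    for i in range(1,n):
        if st[i,4]<60: continue
        Q=P[L==i]; (c,wh,a)=cv2.minAreaRect(Q[:,:2].astype(np.float32))
        b=cv2.boxPoints((c,wh,a)); e=b[1]-b[0]; g=b[2]-b[1]; l=e if np.linalg.norm(e)>np.linalg.norm(g) else g
        ang=(np.arctan2(l[1],l[0])+np.pi)%np.pi
        print('px',st[i,:5],'c',np.round(c,4),'wh',np.round(wh,3),'long axis ang deg',round(np.degrees(ang),1),'z med/max',np.round(np.median(Q[:,2]),4),round(Q[:,2].max(),4),'mean',np.round(Q.mean(0)[:2],4))
E
python3 - <<'E'
from h import *
for n in ('top','side'):
    s={'image':np.load(n+'_I.npy')}; print(n); rects(s,np.load(n+'_P.npy'))
P=np.load('top_P.npy')
# worktop front edge, overhead cabinet
for c in (217,283,360,424): print(c,np.round(P[170:300:10,c],3).tolist() if c==360 else '', np.round(P[150,c],3))
for u,v in ((268,180),(378,184),(323,174),(293,170),(288,195)): print(u,v,np.round(P[v,u],3))
E
```

```text
top
px [196 170  31  27 472] c [0.644  0.3988] wh [0.096 0.102] long axis ang deg 90.1 z med/max 0.0195 0.0324 mean [0.6542 0.4134]
px [420 177  20  16 101] c [ 0.6476 -0.3839] wh [0.017 0.087] long axis ang deg 124.4 z med/max 0.0109 0.0213 mean [ 0.6462 -0.3811]
px [204 202  26  51 184] c [0.4864 0.3733] wh [0.013 0.191] long axis ang deg 157.7 z med/max 0.0171 0.0272 mean [0.486  0.3731]
px [410 206  28  49 166] c [ 0.4853 -0.3552] wh [0.011 0.192] long axis ang deg 151.2 z med/max 0.0172 0.0282 mean [ 0.4842 -0.3547]
px [ 250  213   67   52 3163] c [0.4473 0.1344] wh [0.167 0.224] long axis ang deg 93.0 z med/max 0.0596 0.0713 mean [0.4461 0.1337]
px [ 328  215   65   48 3037] c [ 0.4528 -0.1307] wh [0.165 0.223] long axis ang deg 90.6 z med/max 0.0209 0.0317 mean [ 0.4517 -0.13  ]
side
px [313 173  15   8  90] c [0.6242 0.4209] wh [0.058 0.051] long axis ang deg 0.6 z med/max 0.0172 0.0229 mean [0.62   0.4174]
px [ 250  177   62   38 1810] c [0.4582 0.2016] wh [0.401 0.204] long axis ang deg 82.1 z med/max 0.059 0.0634 mean [0.4517 0.1081]
px [348 204  16  19 214] c [ 0.6874 -0.
[... 356 characters left out ...]
.3631]
px [351 279  33  21 224] c [ 0.649  -0.3865] wh [0.022 0.094] long axis ang deg 123.7 z med/max 0.0103 0.0131 mean [ 0.6483 -0.3873]
217  [0.599 0.221 0.663]
283  [0.619 0.091 0.593]
360 [[0.598, -0.091, 0.482], [0.663, -0.133, 0.005], [0.626, -0.133, 0.003], [0.591, -0.133, -0.0], [0.554, -0.133, 0.005], [0.517, -0.132, 0.017], [0.482, -0.132, 0.019], [0.447, -0.131, 0.025], [0.412, -0.131, 0.024], [0.377, -0.131, 0.021], [0.343, -0.133, -0.001], [0.308, -0.133, 0.005], [0.214, -0.212, -0.91]] [ 0.65  -0.091  0.481]
424  [ 0.651 -0.252  0.482]
268 180 [0.657 0.197 0.014]
378 184 [ 0.634 -0.187  0.088]
323 174 [0.66 0.   0.12]
293 170 [ 0.699  0.109 -0.006]
288 195 [0.603 0.123 0.022]
```

```bash
cat >> h.py <<'E'
from scipy.spatial.transform import Rotation as R
def q_down(phi):
    c,s=np.cos(phi),np.sin(phi)
    x,y,z,w=R.from_matrix(np.array([[-s,c,0],[c,s,0],[0,0,-1.]]).T).as_quat(); return np.array([w,x,y,z])
def pose_q(p,phi):
    """of the two equivalent grasps the one with less wrist turn"""
    best=None
    for k in (0,np.pi):
        j=manip.inverse_kinematics(p,q_down(phi+k))
        if j is not None:
            if best is None or abs(j[6])<best[0]: best=(abs(j[6]),q_down(phi+k),j)
    if best is None: raise SystemExit(f'no IK {p}')
    return best[1]
def st(m=''):
    s=manip.read_state(); print(m,'t',round(s['t'],2),'tcp',np.round(s['tcp_pos'],4),'open',round(s['opening'],4),'F',np.round(s['contact_force'],1),'j',np.round(s['joint_pos'],2))
def pick(c,ang):
    p=np.array([*c,0.13]); manip.move_to(p,pose_q(p,ang+np.pi/2)); st('above')
    p[2]=0.005; manip.move_straight(p,0.15); manip.gripper_close(40); st('grip')
    p[2]=0.14; manip.move_straight(p,0.25)
def place(c,ang):
    p=np.array([*c,0.14]); manip.move_to(p,pose_q(p,ang+np.pi/2)); st('over')
    p[2]=0.04; manip.move_straight(p,0.2); p[2]=0.026; manip.move_straight(p,0.05); st('down'); manip.release()
    p[2]=0.14; manip.move_straight(p,0.25); st('up')
LB=np.array([0.4525,-0.1305]); LA=np.radians(90.6)
ey=np.array([np.cos(LA),np.sin(LA)]); ex=np.array([ey[1],-ey[0]])
E
python3 - <<'E'
from h import *
pick((0.486,0.373),np.radians(157.7)); st('lifted')
snap('side','lift.png')
E
```

```text
above t 1.53 tcp [0.4843 0.3754 0.1304] open 0.0854 F [-0.1  0.9 -0.3] j [-0.82  0.51  0.2   1.48 -0.11  1.16  0.58]
grip t 3.16 tcp [0.4863 0.3733 0.0054] open 0.0147 F [-0.7  0.1  1.9] j [-0.81  0.65  0.18  1.6  -0.14  0.91  0.61]
lifted t 3.85 tcp [0.4849 0.3723 0.1384] open 0.0149 F [-0.9  0.2 -1.2] j [-0.82  0.5   0.2   1.47 -0.11  1.18  0.58]
```

Run:
```python
from h import *
c=LB-0.055*ex+0.01*ey
p=np.array([*c,0.14]); manip.move_straight(p,0.3,pose_q(p,LA+np.pi/2)); st('arr')
place(c,LA)
c2=(0.486,-0.357)
p=np.array([*c2,0.14]); manip.move_straight(p,0.35,pose_q(p,np.radians(151.5+90)))
pick(c2,np.radians(151.5)); st('lifted')
s=snap('top','t2.png'); rects(s)
```

```text
arr t 5.72 tcp [ 0.3977 -0.1195  0.1398] open 0.015 F [ 0.6  0.  -0.8] j [-0.36  0.13  0.68  2.01 -0.1   1.03  0.37]
over t 5.97 tcp [ 0.3976 -0.1204  0.14  ] open 0.015 F [ 1.2 -0.3 -0.5] j [-0.36  0.13  0.68  2.01 -0.09  1.03  0.37]
down t 7.06 tcp [ 0.3973 -0.121   0.0259] open 0.0149 F [ 0.6 -0.6 -0.6] j [-0.27  0.33  0.62  2.14 -0.28  0.75  0.55]
up t 8.35 tcp [ 0.3972 -0.1208  0.1399] open 0.085 F [ 0.2  0.3 -0.7] j [-0.37  0.13  0.69  2.01 -0.1   1.03  0.37]
above t 10.82 tcp [ 0.4857 -0.3561  0.1291] open 0.0856 F [0.3 0.5 0. ] j [-0.04  0.69  1.05  1.54 -0.61  1.28 -0.98]
grip t 12.45 tcp [ 0.4862 -0.3572  0.0053] open 0.0149 F [-0.   1.5  2.2] j [ 0.01  0.82  0.94  1.65 -0.74  1.06 -0.89]
lifted t 13.14 tcp [ 0.4855 -0.3559  0.1386] open 0.0149 F [ 0.5 -0.6 -1.2] j [-0.05  0.68  1.05  1.52 -0.61  1.3  -0.99]
px [196 170  31  27 472] c [0.6436 0.3983] wh [0.103 0.096] long axis ang deg 89.8 z med/max 0.0198 0.0302 mean [0.6541 0.4136]
px [420 177  20  16 101] c [ 0.6473 -0.3825] wh [0.016 0.088] long axis ang deg 127.0 z med/max 0.011 0.0188 mean [ 0.6462 -0.3812]
px [ 250  213   67   52 3160] c [0.4469 0.134 ] wh [0.167 0.223] long axis ang deg 93.2 z med/max 0.0598 0.0696 mean [0.4461 0.1335]
px [ 328  215   64   48 2457] c [ 0.4531 -0.1309] wh [0.165 0.224] long axis ang deg 90.9 z med/max 0.021 0.0472 mean [ 0.4641 -0.1168]
```

View pics/t2.png

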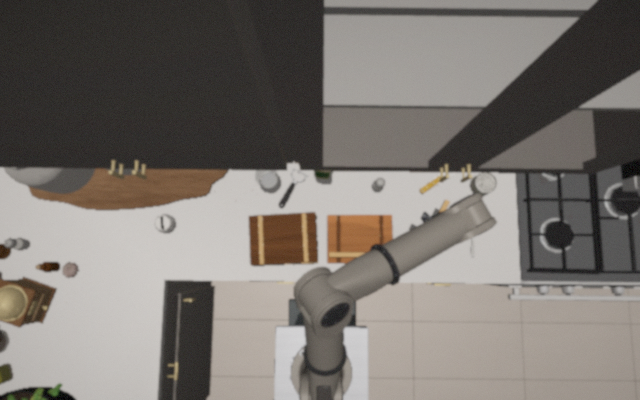

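The arm holds stick b at about (435,215). The lower board at (360,240) is unmoved and partly hidden by the arm, so stick a is hard to see. I'll place b next, then check both.

Run:
```python
from h import *
c=LB+0.055*ex+0.01*ey
p=np.array([*c,0.14]); manip.move_straight(p,0.3,pose_q(p,LA+np.pi/2)); st('arr')
place(c,LA)
# go to behind the dark board's far (left) end, high
p=np.array([0.45,0.32,0.16]); manip.move_straight(p,0.3,pose_q(p,LA+np.pi/2)); st('pre')
s=snap('top','t3.png'); rects(s)
I=s['image'][200:280,230:430,::-1]; cv2.imwrite('pics/t3c.png',cv2.resize(I,None,fx=4,fy=4))
snap('side','s3.png')
```

```text
arr t 15.42 tcp [ 0.5073 -0.1205  0.14  ] open 0.0146 F [-0.2  1.   0. ] j [-0.27  0.36  0.61  1.75 -0.23  1.1   0.42]
over t 15.67 tcp [ 0.5073 -0.1202  0.14  ] open 0.0149 F [-0.2 -0.5 -0.6] j [-0.27  0.36  0.61  1.75 -0.23  1.1   0.42]
down t 16.75 tcp [ 0.5072 -0.1199  0.0259] open 0.0145 F [-0.2 -0.3  0.1] j [-0.21  0.51  0.54  1.86 -0.34  0.86  0.51]
up t 18.04 tcp [ 0.5073 -0.1198  0.1401] open 0.0856 F [1.  1.3 0.3] j [-0.27  0.36  0.61  1.75 -0.23  1.1   0.42]
pre t 19.68 tcp [0.4507 0.3177 0.1599] open 0.0855 F [-0.4 -0.3  0.4] j [-0.96  0.38  0.42  1.63 -0.16  1.17 -0.5 ]
px [196 170  31  27 467] c [0.6435 0.3977] wh [0.095 0.104] long axis ang deg 90.6 z med/max 0.0197 0.0302 mean [0.6548 0.4129]
px [420 177  20  16 102] c [ 0.6463 -0.382 ] wh [0.017 0.087] long axis ang deg 124.2 z med/max 0.012 0.0201 mean [ 0.6459 -0.3806]
px [ 250  213   67   52 3179] c [0.4467 0.1352] wh [0.167 0.226] long axis ang deg 93.2 z med/max 0.0596 0.0714 mean [0.4459 0.1343]
px [ 328  215   65   48 3037] c [ 0.4528 -0.131 ] wh [0.165 0.223] long axis ang deg 90.6 z med/max 0.0216 0.0464 mean [ 0.4515 -0.1301]
```

View pics/t3c.png

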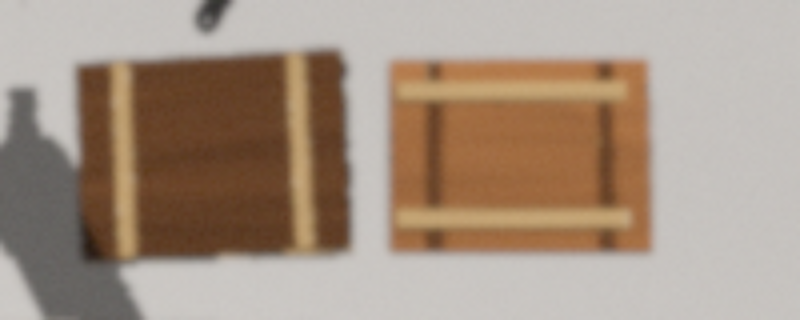

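The crop shows both sticks lying straight on the lower board, at crop rows 90 and 217. The dark board is still on the rack, yawed about 2.5°. Next is a two-finger push that stops a little short.

Run:
```python
from h import *
q=pose_q(np.array([0.447,0.30,0.031]),LA+np.pi/2)
manip.move_straight([0.447,0.30,0.031],0.2,q); st('down')
manip.move_straight([0.447,0.268,0.031],0.05); st('near')
for y in (0.23,0.16,0.09,0.03):
    manip.move_straight([0.447+0.0055*(0.26-y)/0.26,y,0.031],0.05); st()
s=snap('top'); rects(s)
I=s['image'][200:280,230:430,::-1]; cv2.imwrite('pics/t4c.png',cv2.resize(I,None,fx=4,fy=4))
s=snap('side'); cv2.imwrite('pics/s4c.png',cv2.resize(s['image'][160:280,210:350,::-1],None,fx=4,fy=4))
```

```text
down t 20.57 tcp [0.448  0.3005 0.032 ] open 0.0849 F [0.4 0.1 0.6] j [-0.9   0.5   0.38  1.8  -0.23  0.87 -0.41]
near t 21.37 tcp [0.447  0.2683 0.031 ] open 0.0855 F [ 0.6  0.7 -0.2] j [-0.87  0.48  0.38  1.85 -0.23  0.85 -0.36]
 t 22.27 tcp [0.4475 0.2291 0.0309] open 0.0854 F [-0.   0.1 -0.3] j [-0.81  0.45  0.39  1.9  -0.22  0.83 -0.29]
 t 23.82 tcp [0.4492 0.16   0.031 ] open 0.0853 F [ 0.8  2.1 -0.9] j [-0.71  0.4   0.41  1.97 -0.22  0.81 -0.16]
 t 25.38 tcp [0.4506 0.0898 0.031 ] open 0.0855 F [1.3 3.  2.2] j [-0.59  0.38  0.43  2.02 -0.22  0.79 -0.02]
 t 26.73 tcp [0.4521 0.0297 0.0312] open 0.0856 F [ 0.   0.5 -0.8] j [-0.48  0.37  0.45  2.04 -0.22  0.78  0.12]
px [196 170  31  26 475] c [0.645  0.3981] wh [0.092 0.104] long axis ang deg 90.4 z med/max 0.0198 0.0305 mean [0.6543 0.4135]
px [420 177  20  16 100] c [ 0.6471 -0.3833] wh [0.017 0.085] long axis ang deg 124.1 z med/max 0.0115 0.021 mean [ 0.6458 -0.3808]
px [ 324  215   69   50 3129] c [ 0.4492 -0.1237] wh [0.171 0.237] long axis ang deg 90.8 z med/max 0.0575 0.0682 mean [ 0.4453 -0.1256]
px [252 216  44  49 913] c [0.4437 0.1682] wh [0.165 0.15 ] long axis ang deg 2.1 z med/max 0.0392 0.0513 mean [0.4483 0.1794]
```

View pics/t4c.png

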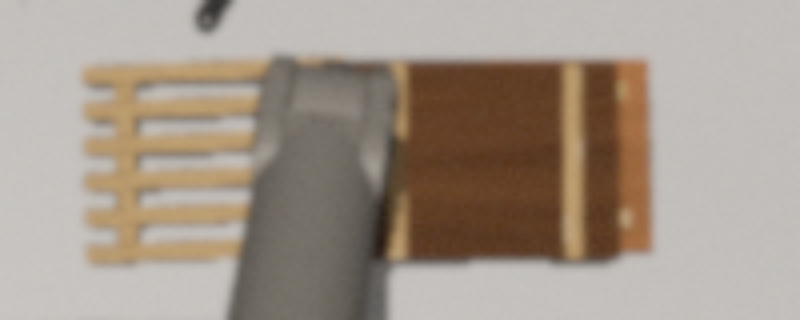

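View pics/s4c.png

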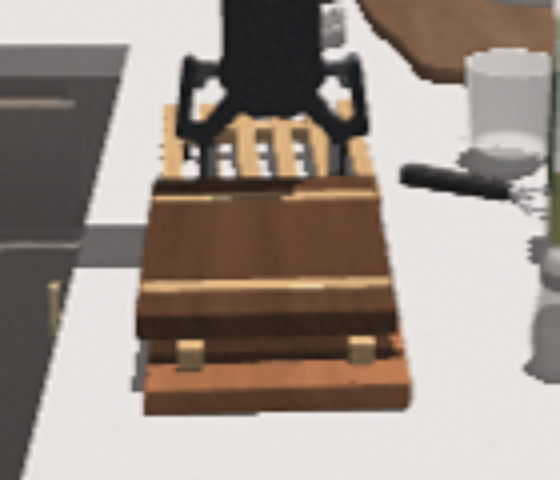

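Both views show the dark board sliding over the sticks. Its leading edge is at crop column 618 and the lower board's edge is at 650, roughly 27–30 mm still to go. The sticks are in place, so I'll finish the push.

Run:
```python
from h import *
manip.move_straight([0.4525,-0.002,0.031],0.04); st('end')
manip.move_straight([0.4525,0.03,0.031],0.1)
manip.move_straight([0.4525,0.10,0.18],0.25)
p=np.array([0.45,0.32,0.2]); manip.move_straight(p,0.3,pose_q(p,LA+np.pi/2)); st('clear')
s=snap('top'); rects(s,box=((.3,.8),(-.3,.3)))
cv2.imwrite('pics/t5c.png',cv2.resize(s['image'][200:280,230:430,::-1],None,fx=4,fy=4))
s=snap('side'); cv2.imwrite('pics/s5c.png',cv2.resize(s['image'][160:280,210:350,::-1],None,fx=4,fy=4))
```

```text
end t 27.77 tcp [ 0.4525 -0.003   0.031 ] open 0.0856 F [ 0.4  1.3 -0.5] j [-0.41  0.37  0.46  2.04 -0.23  0.78  0.2 ]
clear t 29.93 tcp [0.4505 0.3167 0.1989] open 0.0855 F [ 0.2 -0.7  0.7] j [-0.91  0.34  0.35  1.57 -0.12  1.25 -0.53]
px [ 251  215   66   51 1520] c [0.4441 0.1362] wh [0.167 0.227] long axis ang deg 92.9 z med/max 0.0391 0.0509 mean [0.4474 0.1337]
px [ 328  216   66   49 3123] c [ 0.4459 -0.1294] wh [0.164 0.221] long axis ang deg 90.6 z med/max 0.0567 0.0681 mean [ 0.4459 -0.1292]
```

View pics/t5c.png

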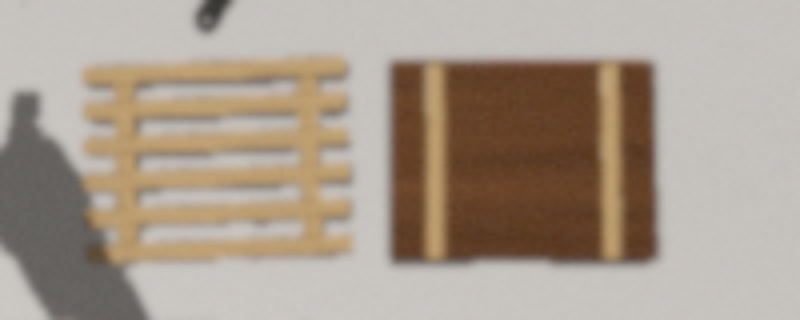

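View pics/s5c.png

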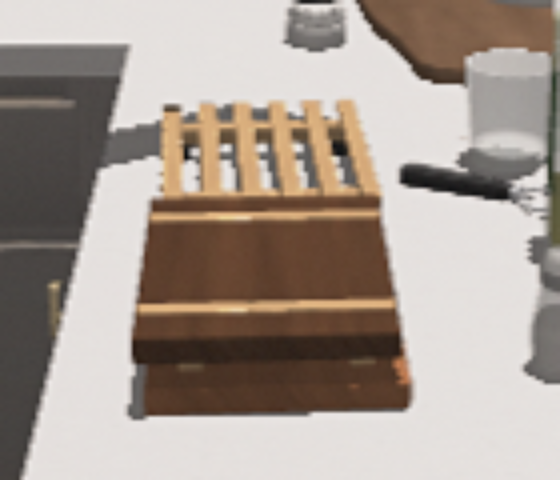

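The dark board covers the lower one squarely: it is about 7 mm off across and 2 mm off lengthwise, at 90.6°, with its top at about 57 mm. The stick ends are still visible at crop (188,366) and (360,364), and the arm is clear.

```bash
python3 -c "
from h import *
print(manip.job_done()); st()"
```

```text
the job is handed in; nothing more can be done
None
the job is handed in; nothing more can be done
```

I handed in the job (no verdict was returned): the sticks lie along the lower board's long edges, and the dark board was pushed onto them, ending about 7 mm off centre and square to the lower board, with nothing else touched.

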